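# Find the loose bolt of the die block and hold its locking plate up

## Robot

A 6-joint arm with a two-finger parallel gripper is mounted at the origin on the work surface. World frame = base frame: x ahead of the robot, y to its left, z up, the work surface at z = 0. Lengths are in m, angles in rad, forces in N, time in s.
With the tool pointing down it reaches from about 0.375 to 0.9 m from the base axis. Payload 3.1 kg.
Tool frame: the origin (TCP) lies at the very end of the fingers, on their centre line; the grasp point (between the pads) lies 19 mm behind it (manip.pinch_z is the distance from the TCP to the grasp point, in m); z points along the fingers, y is the line along which they close (so a half turn about z gives the same grasp; the last joint's range is limited). The gripper opens to 85 mm and grips with 20 to 120 N. Pads are 22 mm wide; open, the fingers measure 114 mm over their backs; the gripper's body (76 mm by 85 mm) begins 54 mm behind the grasp point. The pads swing forward as they close: fully open they stand 13 mm farther back than shut.
Start: joints at [1.079, 0.527, 1.433, -0, 1.181, -0.178], TCP at [0.192, 0.595, 0.231] pointing down, gripper open.
Joint ranges: [-3.08, 3.08], [-0.75, 2.2], [0.22, 2.44], [-1.43, 4.57], [0, 2.65], [-2.85, 2.85]. Speed limits (rad/s): [2.79, 2.79, 3.14, 3.14, 3.14, 3.14].

## Interface

Orientations are given as a unit quaternion [x, y, z, w].
In Python, from station import manip gives the robot as it stands.
- The arm moves only by the tool servo_tool, never from a script. Its argument "commands" is one flat list of numbers, 7 for each row, row after row: the shift along the tool's x, y, z each as a share of 500 mm, from -1 to 1, then the turn, a rotation vector about the tool's x, y, z each as a share of 360 degrees, from -1 to 1, then the opening, from -1 (shut) to 1 (fully open). In form: [dx, dy, dz, rx, ry, rz, claw, dx, dy, dz, rx, ry, rz, claw, ...]. A call has 1 to 12 rows; each row shifts and turns the commanded pose from where the row before left it, along the tool's axes as they then stand; what a row does not reach is not made up. A row lasts 1/12 s, in which the tool goes at most 41.7 mm and 7.16 degrees, less where a joint would pass 70% of its speed; a pose out of reach is approached as far as the arm can. A call with a number of a shift or a turn outside -1 to 1 is refused whole. A call with a gripper value outside its range is refused whole. The fingers move at their own pace and stop on an object; "force" is the grip in N (left out, the last holds). Time passes only in rows, so rows that do not move let the fingers close. It gives the time, the measured TCP pose, the force, the opening and the grip force at its end, in the units of the state.
- manip.sense(): the state, without advancing time (a new reading comes with each control period).
- manip.snapshot(name): name is "scene" or "side" or "wrist"; returns a dict with "img" (480x640x3 uint8, red, green, blue), "mtx" (3x3 intrinsics, pixels), "distortion" ([k1, k2, p1, p2, k3] as OpenCV has them; the pictures are not rectified), "world_to_cam" (4x4, takes a point from world to camera coordinates). Camera axes: x right, y up, looking along -z (the intrinsics and any distortion apply to the point x, -y, -z); pixel columns grow to the right and rows downward; lengths in m; the calibration is good to about 2 mm. A picture is of the moment at which its call begins. There is no depth.
- manip.sign_off(): hands the job in; it is judged then, once.
Trained networks look in a picture, given as the dict that the camera call returned (one of the last four; its "shot" number tells which), for a name from the list of things; names that differ only in an ending like _2 or _b are one class to them, and where a whole thing is asked for, a point or a joint stands for the part that bears it (a point fixed in the world has none). Each returns a list of dicts, best first, with "conf" (0 to 1); they miss things now and then, are a little off and sometimes report something else, mostly with a low value. They report only what shows in the picture. A call takes as long as a camera call.
- manip.look_for(picture, query): "box" ([left, top, width, height] in pixels, round what is visible of it).
- manip.silhouettes(picture, query): "pixels" (480x640 bool, what is visible of it) and "box" ([left, top, width, height] in pixels, round what is visible of it).
The state is a dict: "t": time; "q": joint angles; "qd": joint speeds; "tau": joint torques, N m; "tcp_pos": TCP position; "tool_rot": TCP orientation; "force": force on the tool from outside, world axes, zero at the start; "ft_torque": the same for the moment, N m; "finger_gap": opening from 0.0 (shut) to 1.0 (fully open); "gripper_force": force on a finger pad.
Only numpy, scipy, OpenCV 4.12 (cv2) and the standard library are available. Lean on these libraries where they do the work, as an engineer would, in place of code of your own. Each camera call takes 0.05 s, during which the arm holds its last target. There are 200 camera calls.

## Task

One of the three bolts of the die block has worked loose. With the gripper's fingertips tap the three hexagonal bolt heads one after another, from the robot's left to its right, firmly enough that a loose bolt sinks into its hole; then lift the hinged locking plate around the bolt that sank, by its tongue, at least halfway to upright so that a spanner could get at the bolt. Finish while still holding that plate up; leave the other two plates shut and do not disturb the bowl, the mallet and the spanner.

Things in the scene. Friction and masses are not known exactly. Their poses are not given: they have to be found in the camera images.
- die_block: Steel die block, fixed: base slab 210 x 350 x 15 mm (x -90 to 120), on it a grey block 95 (x -35 to 60) x 270 x 40 mm, top 55 mm above the bench. Origin on the bench under the middle bolt; x away from the robot, y to its left; yaw up to 0.3 rad. Bolts at x 0, y +90 (left), 0, -90 mm (right). Two 22 mm guide pins, 90 mm high, at x 95, y +-155 mm.
- bolt_left_head (a point): Centre of the flat top of the left bolt's head. Steel hexagon 24 mm across flats; at first the top is 77 mm above the bench, 16.5 mm above its locking plate, in a 36 x 36 mm window of that plate.
- bolt_middle_head (a point): The same of the middle bolt.
- bolt_right_head (a point): The same of the right bolt.
- bolt_left (a joint): How far the left bolt has sunk (m), 0 at first. A sound bolt gives less than 1.5 mm. The loose bolt (any of the three, they look alike) sinks 10 mm when its head is pushed down with more than about 2.5 N (push with 5 N to be sure), stops there, and stays down.
- bolt_middle (a joint): The same of the middle bolt.
- bolt_right (a joint): The same of the right bolt.
- plate_left_tongue (a point): Grip point of the left locking plate: centre of its tongue, a steel bar 12 mm wide (y), 10 mm thick, sticking out 63 mm from the plate towards the robot, free on all sides (42 mm of air below). 62.5 mm above the bench, 76 mm in front of the bolt axis, 41 mm in front of the plate's edge, 22 mm from the tongue's end. Turns with the plate.
- plate_middle_tongue (a point): The same of the middle plate.
- plate_right_tongue (a point): The same of the right plate.
- plate_left_hinge (a point): Hinge of the left locking plate, 59.5 mm above the bench, 46 mm behind the bolt axis; its line runs along the block's y axis. The grip point lies 122 mm in front of it and 3 mm higher (plate shut). Plate: steel, 76 x 58 x 5 mm, 0.25 kg, flat on the block when shut.
- plate_middle_hinge (a point): The same of the middle plate.
- plate_right_hinge (a point): The same of the right plate.
- plate_left (a joint): Opening angle of the left plate (rad): 0 shut, flat; the tongue rises as it grows and swings up and away from the robot; 1.35 is the stop. It falls shut when let go.
- plate_middle (a joint): The same of the middle plate.
- plate_right (a joint): The same of the right plate.
- copper_bowl: Bystander: loose copper bowl, 100 mm across, 45 mm high, to the left of the die block. Origin under its centre.
- mallet: Bystander: loose wooden mallet lying to the right of the die block, head 48 x 100 mm, handle towards the robot. Origin on the bench, on the handle's line, 60 mm on the robot side of the head's middle.
- spanner: Bystander: loose steel spanner, 180 mm long, lying beyond the die block. Origin under its middle.

How it is judged:
By the outcome, as a careful person would: the job done as asked, in the order asked, and still so for the second after the job is handed in, while the arm keeps its last pose, push and grip.
It also fails if it takes over 51 s, if anything falls off the work surface, if the arm or the gripper's body presses on something with over 40 N, if the wrist force passes 120 N, or if a joint passes its speed limit or range.

## Working session

There is one attempt and no reset: what is moved stays moved. The work goes in short steps, Python scripts to look and compute and a tool call to move; the robot and the scene stay as the last step left them, time stands still between calls to the robot, and variables do not carry over. Pictures are saved under pics/ and viewed, at most 10 in all, crops included, and the job is handed in when it is done.

Besides the shell and the picture viewer there is one more tool, called after ">>>" by a JSON object that holds its "op" and its "data", one argument or row to a line. servo_tool: Moves the arm, as the interface text tells. Its arguments: {"type":"object","properties":{"commands":{"type":"array"},"force":{"type":"number"}},"required":["commands"]}

```bash
mkdir -p pics; python3 - <<'E'
from station import manip
import cv2,numpy as np
print(manip.sense())
ims=[]
for n in ["scene","side"]:
    p=manip.snapshot(n); cv2.imwrite(f"pics/{n}0.png",p["img"][:,:,::-1])
    print(n,p["mtx"].tolist(),p["distortion"],np.round(p["world_to_cam"],4).tolist())
    for q in ["die_block","bolt_left_head","plate_left_tongue","copper_bowl","mallet","spanner"]:
        print(q,[(np.round(d["box"],1).tolist(),round(d["conf"],2)) for d in manip.look_for(p,q)])
E
```

```text
{'t': 0.0, 'q': array([ 1.07950116e+00,  5.28472991e-01,  1.43388426e+00,  8.50392927e-06,
        1.18140074e+00, -1.78514939e-01]), 'qd': array([-0.00100126, -0.00024147,  0.00138561, -0.00211615, -0.00085301,
       -0.00024128]), 'tau': array([-1.29427804e-03, -4.42353702e+01, -1.78023684e+01, -3.60740414e-04,
        8.31563899e-03, -7.21326103e-06]), 'tcp_pos': array([0.19195564, 0.59405005, 0.23033517]), 'tool_rot': array([ 1.55754906e-01,  9.87795139e-01, -1.02122228e-03, -3.59563539e-04]), 'force': array([0.55578747, 0.66453677, 0.04821952]), 'ft_torque': array([ 0.01527272, -0.02793137,  0.01048008]), 'gripper_force': 0.0, 'finger_gap': 0.9997659382664186}
scene [[465.82296566279456, 0.0, 320.10589608593995], [0.0, 465.82296566279456, 242.10451872186582], [0.0, 0.0, 1.0]] [-0.08685039  0.          0.          0.          0.        ] [[-0.2578, 0.9661, 0.0105, 0.1349], [-0.7799, -0.2145, 0.5879, 0.4285], [0.5703, 0.1434, 0.8088, -1.4604], [0.0, 0.0, 0.0, 1.0]]
die_block [([242.3, 193.3, 151.2, 86.9], 0.68), ([341.7, 189.5, 26.0, 51.1], 0.39)]
bolt_left_head [([348.7, 216.6, 
[... 367 characters left out ...]
14197294  0.          0.          0.          0.        ] [[0.9621, -0.2723, 0.0165, -0.5824], [0.1835, 0.6905, 0.6997, -0.1698], [-0.2019, -0.6701, 0.7142, -0.8614], [0.0, 0.0, 0.0, 1.0]]
die_block [([193.6, 176.5, 198.7, 206.5], 0.77)]
bolt_left_head [([242.2, 218.9, 17.4, 21.3], 0.63), ([309.1, 333.1, 143.4, 134.5], 0.31)]
plate_left_tongue [([198.6, 214.1, 83.3, 39.8], 0.6)]
copper_bowl [([194.9, 157.6, 43.4, 38.0], 0.73), ([269.8, 251.7, 16.1, 22.3], 0.24), ([242.7, 277.1, 89.4, 48.5], 0.23)]
mallet [([313.1, 333.2, 140.1, 135.8], 0.98), ([270.3, 252.5, 17.0, 20.4], 0.7), ([292.5, 288.7, 16.7, 22.0], 0.54), ([220.4, 244.0, 87.2, 42.3], 0.28)]
spanner [([316.6, 205.9, 67.2, 62.0], 0.77)]
```

```bash
python3 - <<'E'
import cv2,numpy as np
a=cv2.imread("pics/scene0.png")[150:330,160:480]; b=cv2.imread("pics/side0.png")[130:480,150:470]
cv2.imwrite("pics/s1.png",cv2.resize(a,None,fx=2.5,fy=2.5,interpolation=2)); cv2.imwrite("pics/d1.png",cv2.resize(b,None,fx=1.7,fy=1.7,interpolation=2))
E
```

```text
(no output)
```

View pics/s1.png

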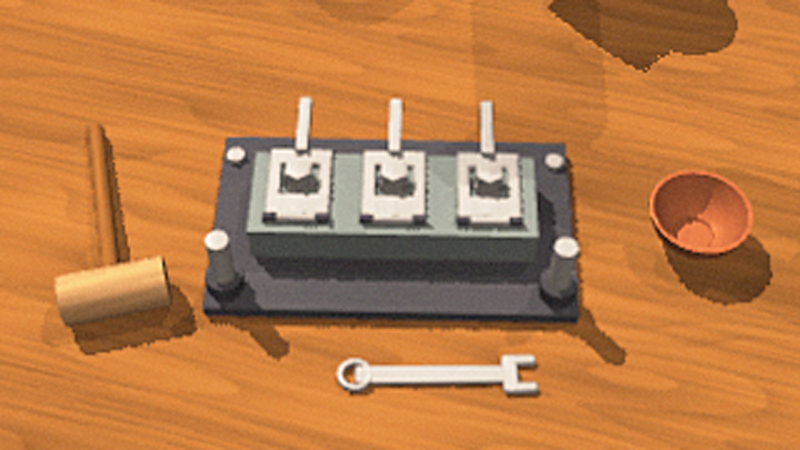

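View pics/d1.png

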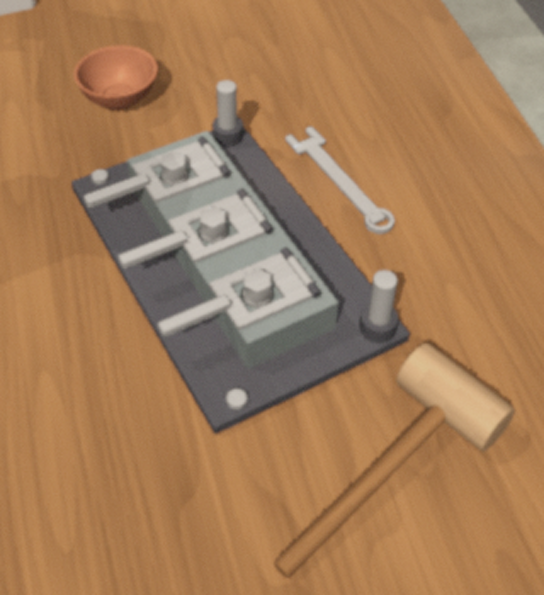

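The scene view, taken from beyond the block, shows the tongue ends at crop x≈487, 397 and 306 (y≈98). The side view shows the bolt tops at crop (175,158), (214,215) and (258,278). I'll fit the block pose to these points.

```bash
cat > h.py <<'E'
import numpy as np,cv2
from scipy.spatial.transform import Rotation as R
def proj(P,p):
    w=np.array(p["world_to_cam"]); c=np.atleast_2d(P)@w[:3,:3].T+w[:3,3]
    return cv2.projectPoints(c*[1,-1,-1],np.zeros(3),np.zeros(3),np.array(p["mtx"]),np.array(p["distortion"]))[0][:,0]
def blk(v,L):
    L=np.atleast_2d(L); c,s=np.cos(v[2]),np.sin(v[2])
    return np.c_[v[0]+c*L[:,0]-s*L[:,1],v[1]+s*L[:,0]+c*L[:,1],L[:,2]]
E
python3 - <<'E'
from h import *
from station import manip
from scipy.optimize import least_squares
S=manip.snapshot("scene");D=manip.snapshot("side")
a=.12;b=-.09;y=.175;z=.015
LS=np.array([[a,-y,z],[a,y,z],[b,-y,z],[b,y,z],[-.098,.09,.0675],[-.098,0,.0675],[-.098,-.09,.0675]])
US=np.array([[205,311],[579,314],[227,138],[566,144],[487,101],[397,98],[306,97]])/2.5+[160,150]
LD=np.array([[b,y,z],[b,-y,z],[a,-y,z],[-.098,.09,.0675],[-.098,0,.0675],[-.098,-.09,.0675],[0,.09,.077],[0,0,.077],[0,-.09,.077]])
UD=np.array([[72,184],[217,428],[408,333],[88,198],[122,259],[162,328],[175,158],[214,215],[258,278]])/1.7+[150,130]
f=lambda v:np.r_[(proj(blk(v,LS),S)-US).ravel(),(proj(blk(v,LD),D)-UD).ravel()]
r=least_squares(f,[.55,0,0],loss="soft_l1")
print(r.x,np.round(f(r.x).reshape(-1,2),1).tolist())
for k in (0,1):
    g=(lambda v:f(v)[:14]) if k==0 else (lambda v:f(v)[14:])
    print(least_squares(g,r.x).x)
v=r.x; np.save("v.npy",v)
print(blk(v,[[0,.09,.077],[0,0,.077],[0,-.09,.077],[-.076,.09,.0625],[-.076,0,.0625],[-.076,-.09,.0625]]).round(4))
s=manip.sense();print(s["tcp_pos"],R.from_quat(s["tool_rot"]).as_matrix().round(3),s["t"])
def cen(p,q):
    m=manip.silhouettes(p,q);return [(d["conf"],d["box"]) for d in m][:1]
E
```

```text
[ 0.53473945 -0.00478627  0.24345632] [[-1.7, -1.0], [0.1, 0.8], [-0.9, -1.0], [-0.6, -0.6], [-0.7, -0.3], [-0.8, 0.2], [-0.5, -0.1], [-0.4, -2.3], [-0.7, -0.8], [2.5, -0.6], [-0.8, 0.0], [-0.1, -0.5], [-0.1, -1.1], [-0.3, 0.3], [0.1, -0.2], [0.5, -0.1]]
[ 0.5349589  -0.00271915  0.24867642]
[ 0.53439282 -0.00580003  0.24327834]
[[ 0.513   0.0826  0.077 ]
 [ 0.5347 -0.0048  0.077 ]
 [ 0.5564 -0.0921  0.077 ]
 [ 0.4393  0.0642  0.0625]
 [ 0.461  -0.0231  0.0625]
 [ 0.4827 -0.1105  0.0625]]
[0.19228075 0.59465953 0.23133419] [[-0.951  0.308  0.   ]
 [ 0.308  0.951  0.   ]
 [-0.     0.    -1.   ]] 0.8
```

>>> {"op": "servo_tool", "data": {
  "commands": [-0.058,-0.0485,0,0,0,0,-1,-0.058,-0.0485,0,0,0,0,-1,-0.058,-0.0485,0,0,0,0,-1,-0.058,-0.0485,0,0,0,0,-1,-0.058,-0.0485,0,0,0,0,-1,-0.058,-0.0485,0,0,0,0,-1,-0.058,-0.0485,0,0,0,0,-1,-0.058,-0.0485,0,0,0,0,-1,-0.058,-0.0485,0,0,0,0,-1,-0.058,-0.0485,0,0,0,0,-1,-0.058,-0.0485,0,0,0,0,-1,-0.058,-0.0485,0,0,0,0,-1],
  "force": 40
}}

```text
t: 1.8
tcp_pos: [0.4347, 0.209, 0.2316]
tool_rot: [0.156, 0.988, 0.0, 0.0]
force: [0.9, 1.1, 0.1]
finger_gap: 0.001
gripper_force: 0.0
```

>>> {"op": "servo_tool", "data": {
  "commands": [-0.058,-0.0485,0.02,0,0,0,-1,-0.058,-0.0485,0.02,0,0,0,-1,-0.058,-0.0485,0.02,0,0,0,-1,-0.058,-0.0485,0.02,0,0,0,-1,0,0,0.02,0,0,-0.0177,-1,0,0,0.02,0,0,-0.0177,-1,0,0,0,0,0,-0.0177,-1,0,0,0,0,0,-0.0177,-1,0,0,0,0,0,-0.0177,-1,0,0,0,0,0,0,-1,0,0,0,0,0,0,-1]
}}

```text
t: 2.72
tcp_pos: [0.5145, 0.0827, 0.1714]
tool_rot: [-0.12, 0.993, -0.0, 0.0]
force: [0.6, -0.0, 0.7]
finger_gap: 0.002
gripper_force: 0.0
```

```bash
cat >> h.py <<'E'
def rel(target):
    from station import manip
    s=manip.sense(); M=R.from_quat(s["tool_rot"]).as_matrix()
    d=M.T@(np.array(target)-s["tcp_pos"])
    print("t",round(s["t"],2),"tcp",s["tcp_pos"].round(4),"F",s["force"].round(1),"gap",round(s["finger_gap"],3),"gf",round(s["gripper_force"],1),"q",s["q"].round(2),"\nshare",(d/.5).round(4)); return M
E
python3 - <<'E'
from h import *
v=np.load("v.npy")
M=rel(blk(v,[0,.09,.095])[0]); 
B=R.from_euler("z",v[2]).as_matrix(); print(M.round(3)); print((B.T@M).round(3))
from station import manip
p=manip.snapshot("wrist");cv2.imwrite("pics/w1.png",p["img"][:,:,::-1])
P=blk(v,[[0,y,.077] for y in (.09,0,-.09)]);print(proj(P,p).round(0).tolist())
for q in ("bolt_left_head","plate_left_tongue"):print([(np.round(d["box"]).tolist(),round(d["conf"],2)) for d in manip.look_for(p,q)])
E
```

```text
t 2.72 tcp [0.5145 0.0827 0.1714] F [ 0.6 -0.   0.7] gap 0.002 gf 0.0 q [-0.06  0.47  1.75 -0.    0.91 -1.87] 
share [0.003  0.0005 0.1529]
[[-0.971 -0.238  0.   ]
 [-0.238  0.971 -0.   ]
 [-0.    -0.    -1.   ]]
[[-1.     0.003  0.   ]
 [ 0.003  1.    -0.   ]
 [-0.    -0.    -1.   ]]
[[327.0, 248.0], [176.0, 249.0], [24.0, 249.0]]
[([307.0, 213.0, 44.0, 57.0], 0.69), ([2.0, 71.0, 102.0, 243.0], 0.28)]
[([279.0, 73.0, 96.0, 241.0], 0.58)]
```

View pics/w1.png

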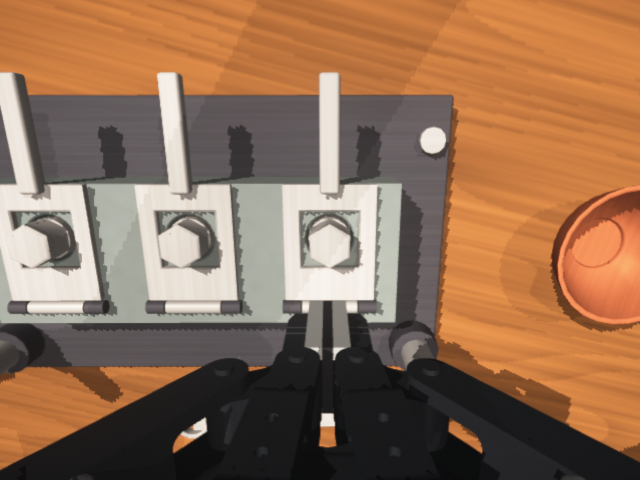

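The wrist view shows the left, middle and right heads at about (330,243), (186,242) and (30,244). These agree with the fit to within about 3 mm.

>>> {"op": "servo_tool", "data": {
  "commands": [0.006,0.0035,0.035,0,0,0,-1,0,0,0.035,0,0,0,-1,0,0,0.035,0,0,0,-1,0,0,0.035,0,0,0,-1,0,0,0.033,0,0,0,-1,0,0,0.003,0,0,0,-1,0,0,0.003,0,0,0,-1,0,0,0.003,0,0,0,-1,0,0,0.003,0,0,0,-1,0,0,0,0,0,0,-1]
}}

```text
t: 3.7
tcp_pos: [0.5116, 0.0837, 0.0795]
tool_rot: [-0.121, 0.993, -0.0, 0.001]
force: [0.9, 0.4, -0.1]
finger_gap: -0.004
gripper_force: 0.0
```

>>> {"op": "servo_tool", "data": {
  "commands": [0,0,0.003,0,0,0,-1,0,0,0.001,0,0,0,-1,0,0,0,0,0,0,-1]
}}

```text
t: 3.95
tcp_pos: [0.5113, 0.0837, 0.0771]
tool_rot: [-0.121, 0.993, -0.0, 0.0]
force: [0.4, -1.1, 1.3]
finger_gap: -0.001
gripper_force: 0.4
```

Near contact now, so I'll keep pressing in small steps.

>>> {"op": "servo_tool", "data": {
  "commands": [0,0,0.002,0,0,0,-1,0,0,0.001,0,0,0,-1,0,0,0,0,0,0,-1]
}}

```text
t: 4.2
tcp_pos: [0.5113, 0.0837, 0.0767]
tool_rot: [-0.121, 0.993, -0.0, 0.001]
force: [-1.7, -0.1, 10.9]
finger_gap: 0.001
gripper_force: 5.4
```

>>> {"op": "servo_tool", "data": {
  "commands": [0,0,0.002,0,0,0,-1,0,0,0,0,0,0,-1]
}}

```text
t: 4.37
tcp_pos: [0.5113, 0.0837, 0.0767]
tool_rot: [-0.121, 0.993, -0.0, 0.001]
force: [-4.2, -0.6, 18.0]
finger_gap: -0.003
gripper_force: 9.1
```

18 N with no sinking, so the left bolt is sound. On to the middle one.

>>> {"op": "servo_tool", "data": {
  "commands": [0,0,-0.03,0,0,0,-1,0,0,-0.03,0,0,0,-1,0,-0.045,0,0,0,0,-1,0,-0.045,0,0,0,0,-1,0,-0.045,0,0,0,0,-1,0,-0.045,0,0,0,0,-1,0,0,0,0,0,0,-1,0,0,0.026,0,0,0,-1,0,0,0.024,0,0,0,-1,0,0,0.004,0,0,0,-1,0,0,0.004,0,0,0,-1,0,0,0,0,0,0,-1]
}}

```text
t: 5.37
tcp_pos: [0.5321, -0.0035, 0.0767]
tool_rot: [-0.122, 0.993, -0.0, -0.001]
force: [-3.7, -1.7, 10.3]
finger_gap: -0.001
gripper_force: 5.3
```

>>> {"op": "servo_tool", "data": {
  "commands": [0,0,0.002,0,0,0,-1,0,0,0,0,0,0,-1]
}}

```text
t: 5.53
tcp_pos: [0.5322, -0.0035, 0.0767]
tool_rot: [-0.122, 0.993, -0.0, -0.0]
force: [-4.7, -1.8, 16.7]
finger_gap: -0.0
gripper_force: 8.6
```

The middle bolt is sound too. Next the right one, where I expect to follow it down.

>>> {"op": "servo_tool", "data": {
  "commands": [0,0,-0.03,0,0,0,-1,0,0,-0.03,0,0,0,-1,0,-0.045,0,0,0,0,-1,0,-0.045,0,0,0,0,-1,0,-0.045,0,0,0,0,-1,0,-0.045,0,0,0,0,-1,0,0,0,0,0,0,-1,0,0,0.026,0,0,0,-1,0,0,0.024,0,0,0,-1,0,0,0.004,0,0,0,-1,0,0,0.004,0,0,0,-1,0,0,0.001,0,0,0,-1]
}}

```text
t: 6.53
tcp_pos: [0.5537, -0.0901, 0.0748]
tool_rot: [-0.122, 0.993, 0.0, -0.001]
force: [-1.1, -0.3, 0.2]
finger_gap: 0.003
gripper_force: 0.0
```

>>> {"op": "servo_tool", "data": {
  "commands": [0,0,0.001,0,0,0,-1,0,0,0,0,0,0,-1]
}}

```text
t: 6.7
tcp_pos: [0.5546, -0.0907, 0.0747]
tool_rot: [-0.122, 0.993, -0.0, 0.0]
force: [-0.6, 0.1, 0.4]
finger_gap: -0.002
gripper_force: 0.0
```

>>> {"op": "servo_tool", "data": {
  "commands": [0,0,0.004,0,0,0,-1,0,0,0.004,0,0,0,-1,0,0,0.004,0,0,0,-1,0,0,0.003,0,0,0,-1,0,0,0,0,0,0,-1]
}}

```text
t: 7.12
tcp_pos: [0.5547, -0.0911, 0.0668]
tool_rot: [-0.121, 0.993, -0.0, 0.0]
force: [0.5, 1.0, 1.6]
finger_gap: -0.003
gripper_force: 0.9
```

>>> {"op": "servo_tool", "data": {
  "commands": [0,0,0.003,0,0,0,-1,0,0,0,0,0,0,-1]
}}

```text
t: 7.28
tcp_pos: [0.5548, -0.0911, 0.0667]
tool_rot: [-0.121, 0.993, -0.0, 0.001]
force: [-1.4, 1.4, 10.7]
finger_gap: -0.001
gripper_force: 5.7
```

The right bolt sank 10 mm. I'll lift, back off toward its tongue, open partly and tilt.

>>> {"op": "servo_tool", "data": {
  "commands": [0,0,-0.04,0,0,0,-1,0,0,-0.05,0,0,0,-1,0,0,-0.05,0,0,0,-1,0.04,0,-0.04,0,0,0,0,0.06,0,-0.02,0,0,0,0,0.06,0,0,0,0,0,0,0.04,0,0,0,0,0,0,0,0,0,0,0,0,0]
}}

```text
t: 7.95
tcp_pos: [0.4525, -0.1146, 0.1651]
tool_rot: [-0.121, 0.993, 0.001, -0.003]
force: [-0.5, 0.3, -0.2]
finger_gap: 0.499
gripper_force: 0.0
```

>>> {"op": "servo_tool", "data": {
  "commands": [0,0,0,0,-0.0167,0,0,0,0,0,0,-0.0167,0,0,0,0,0,0,-0.0167,0,0,0,0,0,0,-0.0167,0,0,0,0,0,0,-0.0167,0,0,0,0,0,0,0,0,0]
}}

```text
t: 8.45
tcp_pos: [0.4878, -0.0924, 0.2022]
tool_rot: [-0.102, 0.973, 0.017, 0.208]
force: [0.8, -0.5, -0.6]
finger_gap: 0.498
gripper_force: 0.0
```

```bash
python3 - <<'E'
from h import *
from station import manip
v=np.load("v.npy")
p=manip.snapshot("wrist");D=manip.snapshot("side");im=p["img"].copy();dm=D["img"].copy()
L=[[-.098,-.09,.0675],[-.076,-.09,.0625],[-.035,-.09,.0675],[0,-.09,.067],[0,0,.077]]
for I,c in ((im,p),(dm,D)):
    for u in proj(blk(v,L),c): cv2.drawMarker(I,tuple(int(x) for x in np.clip(u,-99,999)),(255,0,0),0,8)
out=np.hstack([im[:,:],cv2.resize(dm[130:430,150:450],(480,480))])
cv2.imwrite("pics/w2.png",cv2.resize(out,(800,343),interpolation=3)[:,:,::-1])
s=manip.sense();M=R.from_quat(s["tool_rot"]).as_matrix()
g=blk(v,[-.076,-.09,.0625])[0]
rel(g+M[:,2]*.019); print(M.round(3),proj(blk(v,L),p).round(0).tolist())
E
```

```text
t 8.55 tcp [ 0.4871 -0.093   0.2006] F [-0.1  0.4  0.4] gap 0.502 gf 0.0 q [-0.59  0.31  2.06  0.59  0.54 -2.85] 
share [ 0.1265 -0.0297  0.2844]
[[-0.894 -0.208  0.398]
 [-0.194  0.978  0.076]
 [-0.405 -0.009 -0.914]] [[299.0, 105.0], [302.0, 137.0], [306.0, 197.0], [309.0, 237.0], [436.0, 243.0]]
```

View pics/w2.png

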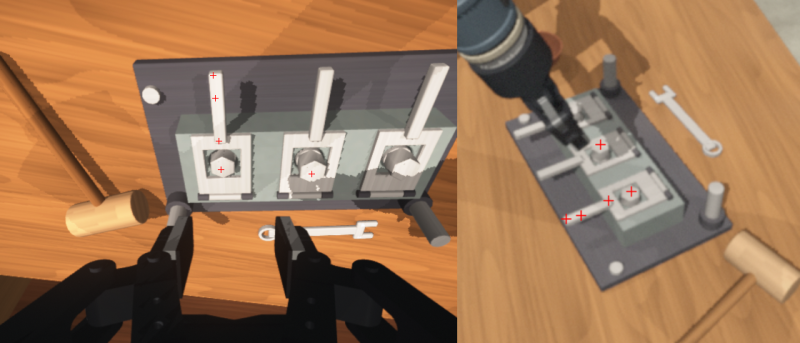

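Joint 6 hit its limit with the forward tilt, and the marks sit well on the right tongue. I'll go back to vertical for the grasp and tilt with the plate as it lifts.

```bash
python3 - <<'E'
from h import *
from station import manip
v=np.load("v.npy");s=manip.sense();M=R.from_quat(s["tool_rot"]).as_matrix()
B=R.from_euler("z",v[2]).as_matrix()@np.diag([-1,1,-1])
print(R.from_matrix(M.T@B).as_rotvec()/(2*np.pi))
E
```

```text
[-0.00258222  0.06627866 -0.00494839]
```

>>> {"op": "servo_tool", "data": {
  "commands": [0,0,0,-0.0006,0.0166,-0.0012,0,0,0,0,-0.0006,0.0166,-0.0012,0,0,0,0,-0.0006,0.0166,-0.0012,0,0,0,0,-0.0006,0.0166,-0.0012,0,0,0,0,0,0,0,0,0,0,0,0,0,0,0]
}}

```text
t: 9.05
tcp_pos: [0.488, -0.091, 0.1992]
tool_rot: [-0.122, 0.992, 0.004, 0.016]
force: [-0.6, -0.3, 0.1]
finger_gap: 0.503
gripper_force: 0.0
```

```bash
python3 - <<'E'
from h import *
from station import manip
v=np.load("v.npy");s=manip.sense();M=R.from_quat(s["tool_rot"]).as_matrix()
B=R.from_euler("z",v[2]).as_matrix()@np.diag([-1,1,-1])
print(R.from_matrix(M.T@B).as_rotvec()/(2*np.pi))
rel(blk(v,[-.0765,-.089,.0625-manip.pinch_z])[0]); print(manip.pinch_z)
p=manip.snapshot("wrist");im=p["img"]
L=[[-.098,-.09,.0675],[-.035,-.09,.0675]]
m=manip.silhouettes(p,"plate_right_tongue")
print(proj(blk(v,L),p).round(0).tolist(),[(d["conf"],np.round(d["box"])) for d in m])
cv2.imwrite("pics/w3.png",im[:,:,::-1])
E
```

```text
[0.00074132 0.0053813  0.00014357]
t 9.05 tcp [ 0.488  -0.091   0.1992] F [-0.6 -0.3  0.1] gap 0.503 gf 0.0 q [-0.43  0.39  1.81  0.03  0.92 -2.26] 
share [ 0.0311 -0.0345  0.3097]
0.0187
[[299.0, 182.0], [301.0, 272.0]] [(0.82, array([263., 177.,  80., 191.]))]
```

View pics/w3.png

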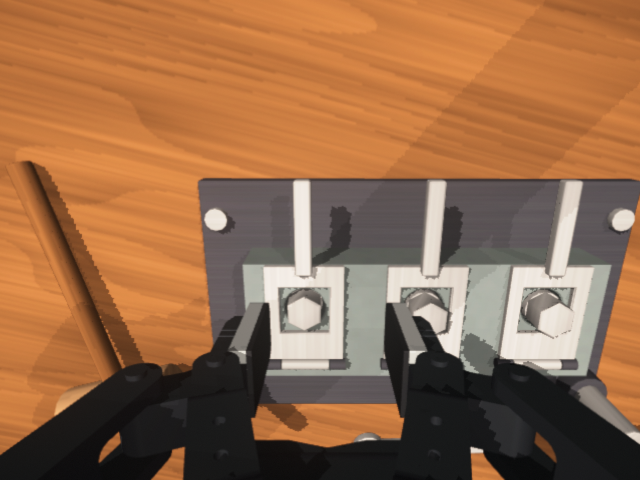

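>>> {"op": "servo_tool", "data": {
  "commands": [0,0,0,0.0007,0.0054,0,0,0.02,-0.034,0,0,0,0,0,0,0,0.04,0,0,0,0,0,0,0.06,0,0,0,0,0,0,0.06,0,0,0,0,0,0,0.04,0,0,0,0,0,0,0,0,0,0,0,0,0,0,0,0,0,0]
}}

```text
t: 9.82
tcp_pos: [0.4793, -0.11, 0.0994]
tool_rot: [-0.12, 0.993, 0.001, -0.002]
force: [-0.5, 0.2, -0.1]
finger_gap: 0.499
gripper_force: 0.0
```

```bash
python3 - <<'E'
from h import *
from station import manip
v=np.load("v.npy");M=rel(blk(v,[-.0765,-.089,.0625-.0187])[0])
B=R.from_euler("z",v[2]).as_matrix()@np.diag([-1,1,-1])
print(R.from_matrix(M.T@B).as_rotvec()/(2*np.pi))
E
```

```text
t 9.82 tcp [ 0.4793 -0.11    0.0994] F [-0.5  0.2 -0.1] gap 0.499 gf 0.0 q [-0.45  0.57  1.88 -0.    0.7  -2.26] 
share [-0.0057 -0.0009  0.1111]
[ 0.00042444 -0.00055922 -0.0004751 ]
```

>>> {"op": "servo_tool", "data": {
  "commands": [-0.006,-0.001,0.03,0,0,0,0,0,0,0.03,0,0,0,0,0,0,0.03,0,0,0,0,0,0,0.021,0,0,0,0,0,0,0,0,0,0,0,0,0,0,0,0,0,-1,0,0,0,0,0,0,-1,0,0,0,0,0,0,-1,0,0,0,0,0,0,-1,0,0,0,0,0,0,-1,0,0,0,0,0,0,-1],
  "force": 40
}}

```text
t: 10.73
tcp_pos: [0.4844, -0.109, 0.0458]
tool_rot: [-0.12, 0.993, 0.0, 0.0]
force: [1.7, 4.6, 3.1]
finger_gap: 0.135
gripper_force: 40.2
```

```bash
python3 - <<'E'
from h import *
from station import manip
v=np.load("v.npy");M=rel(blk(v,[-.0765,-.089,.0625-.0187])[0])
# rigid-with-plate steps: hinge -> TCP in tool axes, 6 deg rows
s=manip.sense();h=blk(v,[-.046+.092,-.09,.0595])[0]
d=M.T@(s["tcp_pos"]-h);print(d)
ax=np.array([0,1,0.]);Rr=R.from_rotvec(ax*np.deg2rad(5))
print("step/5deg share",((Rr.as_matrix()-np.eye(3))@d/.5).round(4))
E
```

```text
t 10.73 tcp [ 0.4844 -0.109   0.0458] F [1.7 4.6 3.1] gap 0.135 gf 40.2 q [-0.45  0.67  1.89  0.    0.57 -2.26] 
share [ 0.0051 -0.0001  0.0039]
[0.11993328 0.00071563 0.01371924]
step/5deg share [ 0.0015  0.     -0.021 ]
```

The bar is gripped (gap 11.5 mm). Lifting along the arc now, 3° per row.

>>> {"op": "servo_tool", "data": {
  "commands": [0.0011,0,-0.0126,0,0.00833,0,-1,0.0011,0,-0.0126,0,0.00833,0,-1,0.0011,0,-0.0126,0,0.00833,0,-1,0.0011,0,-0.0126,0,0.00833,0,-1,0,0,0,0,0,0,-1],
  "force": 60
}}

```text
t: 11.15
tcp_pos: [0.4842, -0.109, 0.0709]
tool_rot: [-0.12, 0.987, -0.013, -0.105]
force: [-1.8, 3.2, -0.7]
finger_gap: 0.127
gripper_force: 60.7
```

>>> {"op": "servo_tool", "data": {
  "commands": [0.0011,0,-0.0126,0,0.00833,0,-1,0.0011,0,-0.0126,0,0.00833,0,-1,0.0011,0,-0.0126,0,0.00833,0,-1,0.0011,0,-0.0126,0,0.00833,0,-1,0,0,0,0,0,0,-1]
}}

```text
t: 11.57
tcp_pos: [0.4888, -0.1078, 0.0949]
tool_rot: [-0.118, 0.971, -0.025, -0.208]
force: [-2.4, 2.3, -0.1]
finger_gap: 0.123
gripper_force: 60.7
```

```bash
cat >>h.py <<'E'
def ang():
    from station import manip
    v=np.load("v.npy");M=rel([0,0,0]);s=manip.sense()
    B=R.from_euler("z",v[2]).as_matrix()@np.diag([-1,1,-1])
    L=R.from_euler("z",v[2]).as_matrix().T@(s["tcp_pos"]-M[:,2]*.0187-blk(v,[.046,-.09,.0595])[0])
    print("tool tilt deg",np.rad2deg(R.from_matrix(B.T@M).as_rotvec()),"grip rel hinge",L.round(4),"r",np.hypot(L[0],L[2]),"plate deg",np.rad2deg(np.arctan2(L[2],-L[0])-np.arctan2(.003,.122)))
E
python3 -c "
from h import *;ang()"
```

```text
t 11.57 tcp [ 0.4888 -0.1078  0.0949] F [-2.4  2.3 -0.1] gap 0.123 gf 60.7 q [-0.31  0.72  1.59 -0.23  1.2  -2.  ] 
share [0.7409 0.4434 0.5411]
tool tilt deg [-0.10100026 24.15422711  0.05803874] grip rel hinge [-0.1078  0.0011  0.0525] r 0.11985710392264291 plate deg 24.563025941876838
```

Going smoothly with low forces, so I'll carry on to about 55°.

>>> {"op": "servo_tool", "data": {
  "commands": [0.0011,0,-0.0126,0,0.00833,0,-1,0.0011,0,-0.0126,0,0.00833,0,-1,0.0011,0,-0.0126,0,0.00833,0,-1,0.0011,0,-0.0126,0,0.00833,0,-1,0.0011,0,-0.0126,0,0.00833,0,-1,0,0,0,0,0,0,-1]
}}

```text
t: 12.07
tcp_pos: [0.5013, -0.1047, 0.123]
tool_rot: [-0.114, 0.935, -0.039, -0.333]
force: [-3.2, 2.4, 1.8]
finger_gap: 0.122
gripper_force: 60.8
```

>>> {"op": "servo_tool", "data": {
  "commands": [0.0011,0,-0.0126,0,0.00833,0,-1,0.0011,0,-0.0126,0,0.00833,0,-1,0.0011,0,-0.0126,0,0.00833,0,-1,0.0011,0,-0.0126,0,0.00833,0,-1,0.0011,0,-0.0126,0,0.00833,0,-1,0,0,0,0,0,0,-1]
}}

```text
t: 12.57
tcp_pos: [0.5207, -0.1, 0.1471]
tool_rot: [-0.108, 0.883, -0.054, -0.453]
force: [-3.3, 3.7, 3.5]
finger_gap: 0.129
gripper_force: 60.8
```

```bash
python3 -c "
from h import *;ang()
from station import manip
p=manip.snapshot('side');cv2.imwrite('pics/f1.png',cv2.resize(p['img'][100:430,130:500],None,fx=1.7,fy=1.7)[:,:,::-1])"
```

```text
t 12.57 tcp [ 0.5207 -0.1     0.1471] F [-3.3  3.7  3.5] gap 0.129 gf 60.8 q [-0.2   0.94  1.19 -0.38  1.9  -1.97] 
share [0.3231 0.4424 0.9545]
tool tilt deg [-1.88607327e-01  5.42558515e+01  3.61474292e-02] grip rel hinge [-0.0674  0.0009  0.0985] r 0.11935852540441765 plate deg 54.22629787285789
```

View pics/f1.png

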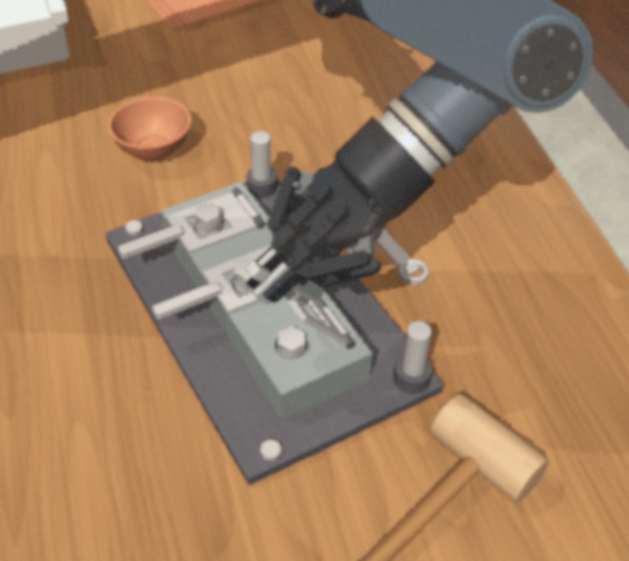

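The picture shows the right plate raised in the gripper (around (300,300)), its bolt exposed at (290,342), the other plates shut and the bystanders in place. Handing in.

```bash
python3 -c "
from station import manip
print(manip.sign_off())"
```

```text
the job is handed in; nothing more can be done
None
```

I tapped the bolts left, middle, right; only the right one sank (10 mm), and I handed in after 12.6 s with its plate held at about 54°, the other two plates shut and the bowl, mallet and spanner untouched.

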